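# Find the empty carrier bay and push its flap open

## Task

Three of the four bays in the white tube-carrier return station are full, and the carrier below holds the flap shut. With a fingertip press lightly near the end of each flap until you find the one that rocks, then push that flap down all the way to its stop and leave it standing open for the next carrier. Do not force the flaps that hold firm, and leave everything on and around the station standing where it is: nothing needs to be picked up.

Things in the scene. Friction and masses are not known exactly. Their poses are not given: they have to be found in the camera images.
- station: Low white fixed carrier return station, 250 (its x) x 380 (its y) mm, flat top 90 mm above the bench. Origin: centre of its underside; x away from the robot, y left, z up. Four look-alike grey flaps lie flush in its top, centres 55 mm (x) and 90 mm (y) from its centre. Exactly one bay is empty; which one varies. A peak of over 100 N on station or flaps counts as damage: touch at 30 mm/s or slower.
- mid_a (a point): Centre of the near left flap's top face, on its axle line. Flap 70 (x) x 120 (y) x 6 mm in a 74 x 124 mm opening, ribs at both ends; axes as the station's, tilting with it. Press 30 to 45 mm out along y, either side: 38 mm out a free flap tips at 2 to 4 N; at its stop it is 17 mm lower at 28 mm out, 23 mm at 38 (a blunt finger bears on its inner edge). Over a full bay it gives under 3 mm.
- flap_a (a joint): Tilt of the near left flap about its axle, which runs along the station's x through the flap's middle: 0 shut and flush; it rocks either way to stops at +0.55 and -0.55 rad; positive when its -y (right) end is down. No spring: friction keeps it where it is left.
- mid_b (a point): Centre of the near right flap's top face, on its axle line. Flap 70 (x) x 120 (y) x 6 mm in a 74 x 124 mm opening, ribs at both ends; axes as the station's, tilting with it. Press 30 to 45 mm out along y, either side: 38 mm out a free flap tips at 2 to 4 N; at its stop it is 17 mm lower at 28 mm out, 23 mm at 38 (a blunt finger bears on its inner edge). Over a full bay it gives under 3 mm.
- flap_b (a joint): Tilt of the near right flap about its axle, which runs along the station's x through the flap's middle: 0 shut and flush; it rocks either way to stops at +0.55 and -0.55 rad; positive when its -y (right) end is down. No spring: friction keeps it where it is left.
- mid_c (a point): Centre of the far left flap's top face, on its axle line. Flap 70 (x) x 120 (y) x 6 mm in a 74 x 124 mm opening, ribs at both ends; axes as the station's, tilting with it. Press 30 to 45 mm out along y, either side: 38 mm out a free flap tips at 2 to 4 N; at its stop it is 17 mm lower at 28 mm out, 23 mm at 38 (a blunt finger bears on its inner edge). Over a full bay it gives under 3 mm.
- flap_c (a joint): Tilt of the far left flap about its axle, which runs along the station's x through the flap's middle: 0 shut and flush; it rocks either way to stops at +0.55 and -0.55 rad; positive when its -y (right) end is down. No spring: friction keeps it where it is left.
- mid_d (a point): Centre of the far right flap's top face, on its axle line. Flap 70 (x) x 120 (y) x 6 mm in a 74 x 124 mm opening, ribs at both ends; axes as the station's, tilting with it. Press 30 to 45 mm out along y, either side: 38 mm out a free flap tips at 2 to 4 N; at its stop it is 17 mm lower at 28 mm out, 23 mm at 38 (a blunt finger bears on its inner edge). Over a full bay it gives under 3 mm.
- flap_d (a joint): Tilt of the far right flap about its axle, which runs along the station's x through the flap's middle: 0 shut and flush; it rocks either way to stops at +0.55 and -0.55 rad; positive when its -y (right) end is down. No spring: friction keeps it where it is left.
- bucket_cap: Bystander, to stay within 20 mm of its place: small black stepped disc, 40 mm wide, 20 mm tall, standing on the station's middle strip; origin at its underside
- vial: Bystander, to stay within 20 mm of its place: small white capped vial, 22 mm wide, 36 mm tall, standing on the station's middle strip; origin at its underside
- adapter_green: Bystander, to stay within 20 mm of its place: green round tube adapter, 60 mm wide, 79 mm tall with its tab, on the bench; origin at its underside
- adapter_brown: Bystander, to stay within 20 mm of its place: brown round tube adapter, 60 mm wide, 79 mm tall with its tab, on the bench; origin at its underside
- bucket: Bystander, to stay within 20 mm of its place: open black rotor bucket, 84 mm wide, 85 mm tall, on the bench; origin at its underside
- tube_rack: Bystander, to stay within 20 mm of its place: white rack of eight capped tubes, 70 x 130 mm, 86 mm tall, on the bench; origin at its underside
- spray_bottle: Bystander, to stay within 20 mm of its place: white bottle, 60 mm wide, 125 mm tall, on the bench beyond the station; origin at its underside
- tip_box: Bystander, to stay within 20 mm of its place: grey box with clear lid, 82 x 122 mm, 61 mm tall, on the bench beyond the station; origin at its underside

How it is judged:
At the end, for the whole second after the job is handed in: One flap is tilted by more than 0.45 rad either way (its stop is at 0.55) and stays so, the other three are shut within 0.12 rad, and every bystander is within 20 mm of where it stood ((((value of joint flap_a above 0.45 rad or value of joint flap_a below -0.45 rad) and value of joint flap_b between -0.12 and 0.12 rad and value of joint flap_c between -0.12 and 0.12 rad and value of joint flap_d between -0.12 and 0.12 rad) or ((value of joint flap_b above 0.45 rad or value of joint flap_b below -0.45 rad) and value of joint flap_a between -0.12 and 0.12 rad and value of joint flap_c between -0.12 and 0.12 rad and value of joint flap_d between -0.12 and 0.12 rad) or ((value of joint flap_c above 0.45 rad or value of joint flap_c below -0.45 rad) and value of joint flap_a between -0.12 and 0.12 rad and value of joint flap_b between -0.12 and 0.12 rad and value of joint flap_d between -0.12 and 0.12 rad) or ((value of joint flap_d above 0.45 rad or value of joint flap_d below -0.45 rad) and value of joint flap_a between -0.12 and 0.12 rad and value of joint flap_b between -0.12 and 0.12 rad and value of joint flap_c between -0.12 and 0.12 rad)) and distance of each of bucket_cap, vial, adapter_green, adapter_brown, bucket, tube_rack, spray_bottle, tip_box from where it was at the start of the episode below 0.02 m); the robot touches nothing.
It fails at once if a bystander is lifted, carried or knocked more than 20 mm from its place (distance of any of bucket_cap, vial, adapter_green, adapter_brown, bucket, tube_rack, spray_bottle, tip_box from where it was at the start of the episode above 0.02 m).
It fails at once if the station or one of its flaps is forced with more than 100 N (contact force between any of the fingers, the arm and station above 100 N).
It also fails if it takes over 48 s, if anything falls off the work surface, if the arm or the gripper's body presses on something with over 40 N, if the wrist force passes 120 N, or if a joint passes its speed limit or range.

## Robot

A 6-joint arm with a two-finger parallel gripper is mounted at the origin on the work surface. World frame = base frame: x ahead of the robot, y to its left, z up, the work surface at z = 0. Lengths are in m, angles in rad, forces in N, time in s.
With the tool pointing down it reaches from about 0.4 to 0.825 m from the base axis. Payload 7 kg.
Tool frame: the origin (TCP) lies on the centre line of the jaws, within the pads' length; the fingertips stand 11 mm ahead of it and the grasp point (between the pads) lies 8 mm behind it; z points along the fingers, y is the direction in which the jaws open and shut (so a half turn about z gives the same grasp; the last joint's range is limited). The gripper opens to 88 mm and grips with 3 to 60 N. Pads are 19 mm wide; open, the fingers measure 130 mm over their backs; the gripper's body (78 mm by 193 mm) begins 47 mm behind the grasp point.
Start: joints at [1.393, 0.359, 0.012, 0, -1.224, -0.288], TCP at [0.303, 0.603, 0.238] pointing down, gripper open.
Joint ranges: [-3.07, 3.07], [-1.43, 2.12], [-1.02, 1.25], [-3.03, 1.67], [-3.05, -0], [-3.03, 3.03]. Speed limits (rad/s): [2.39, 2.39, 3.01, 3.14, 3.14, 3.14].

## Interface

Orientations are given as [roll, pitch, yaw] about the fixed x, y, z axes, in that order (R = Rz(yaw) Ry(pitch) Rx(roll)).
In Python, from station import * gives the robot as it stands.
- The arm moves only by the tool play_rows, never from a script. Its argument "targets" is a list of rows, each a list of 7 numbers: the turn, a rotation vector about the world's x, y, z in rad, then the shift along the world's x, y, z in m, then the opening, from 0 (shut) to 1 (fully open). A call has 1 to 12 rows; each row shifts and turns the pose as measured when the row begins; what a row does not reach is not made up. A row lasts 1/8 s, in which the tool goes at most 62.5 mm and 10.7 degrees, less where a joint would pass 70% of its speed; a pose out of reach is approached as far as the arm can. A call is refused whole if a number of a shift passes 0.0625 or a number of a turn 0.188, either way. A call with a gripper value outside its range is refused whole. The fingers move at their own pace and stop on an object; "grip_force" is the grip in N (left out, the last holds). Time passes only in rows, so rows that do not move let the fingers close. It gives the time, the measured TCP pose, the force and the opening at its end, in the units of the state.
- get_state(): the state, without advancing time (a new reading comes with each control period).
- grab_frame(name): name is "scene" or "top"; returns (picture, depth): 420x560x3 uint8, blue, green, red; 420x560 float32, m along the optical axis (not along the pixel's ray), 0 where there is no reading.
- camera_params(name): a dict with "camera_matrix" (3x3 intrinsics, pixels), "extrinsics" (4x4, takes a point from world to camera coordinates). Camera axes: x right, y up, looking along -z (the intrinsics and any distortion apply to the point x, -y, -z); pixel columns grow to the right and rows downward; lengths in m; the calibration is good to about 2 mm. A picture is of the moment at which its call begins. camera_params takes no time and is no camera call.
- job_done(): hands the job in, once; it reports no verdict.
The state is a dict: "t": time; "q": joint angles; "qd": joint speeds; "joint_efforts": joint torques, N m; "eef_pos": TCP position; "ee_rot": TCP orientation; "force": force on the tool from outside, world axes, zero at the start; "moment": the same for the moment, N m; "width": finger opening in m.
Only numpy, scipy, OpenCV 4.12 (cv2) and the standard library are available. Lean on these libraries where they do the work, as an engineer would, in place of code of your own. Each camera call takes 0.05 s, during which the arm holds its last target.

## Working session

There is one attempt and no reset: what is moved stays moved. The work goes in short steps, Python scripts to look and compute and a tool call to move; the robot and the scene stay as the last step left them, time stands still between calls to the robot, and variables do not carry over. Pictures are saved under pics/ and viewed, and the job is handed in when it is done.

Besides the shell and the picture viewer there is one more tool, called after "Request:" by a JSON object that holds its "fn" and its "kwargs". play_rows: Moves the arm, as the interface text tells. Its arguments: {"type":"object","properties":{"targets":{"type":"array","items":{"type":"array","items":{"type":"number"}}},"grip_force":{"type":"number"}},"required":["targets"]}

```bash
ls; mkdir -p pics; python3 - <<'E'
from station import *
import cv2,numpy as np
print(get_state())
for n in ("top","scene"):
    p,d=grab_frame(n); cv2.imwrite(f"pics/{n}0.png",p); np.save(f"{n}0.npy",d)
    print(n,camera_params(n))
E
```

```text
pics
{'t': 0.0, 'q': array([ 1.39311275e+00,  3.59354092e-01,  1.10589207e-02, -3.59358396e-04,
       -1.22412806e+00, -2.88082594e-01]), 'qd': array([ 0.00076862,  0.00082624, -0.00126036,  0.00078158,  0.0012251 ,
        0.00109761]), 'joint_efforts': array([ 1.01264664e-03, -5.82710230e+01,  2.93047392e+01,  6.99697226e+00,
        6.80483630e-03, -1.60551522e-04]), 'eef_pos': array([0.30296374, 0.60264672, 0.23664227]), 'ee_rot': array([ 3.13993680e+00, -1.38372695e-04, -4.65888432e-01]), 'force': array([-0.59726862, -0.43609414,  0.25674488]), 'moment': array([ 0.02198116, -0.005682  , -0.01864662]), 'width': 0.0877813995691555}
top {'camera_matrix': array([[402.1725142 ,   0.        , 282.750553  ],
       [  0.        , 402.1725142 , 208.60623655],
       [  0.        ,   0.        ,   1.        ]]), 'extrinsics': array([[ 0.07962741, -0.99681039, -0.0053405 ,  0.00908853],
       [ 0.97431227,  0.0766958 ,  0.21173887, -0.61448548],
       [-0.21065391, -0.02206353,  0.97731169, -0.84876017],
       [ 0.        ,  0.        ,  0.        ,  1.        ]])}
scene {'camera_matrix': array([[458.27514575,   0.        , 282.17176063],
       [  0.        , 458.27514575, 208.34800229],
       [  0.        ,   0.        ,   1.        ]]), 'extrinsics': array([[ 0.84245954,  0.53843877, -0.01859057, -0.53342331],
       [-0.37790749,  0.61517641,  0.69191323,  0.16331391],
       [ 0.38398939, -0.57588339,  0.72174128, -1.37703866],
       [ 0.        ,  0.        ,  0.        ,  1.        ]])}
```

View pics/top0.png

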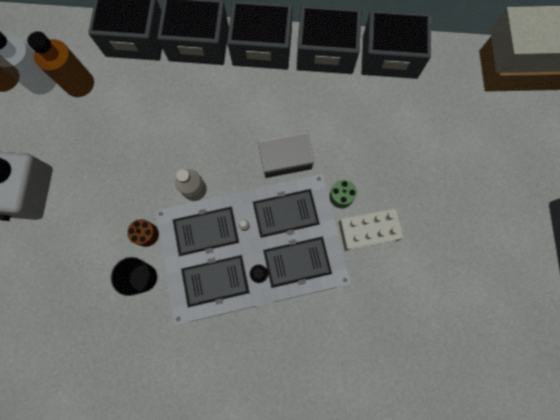

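View pics/scene0.png

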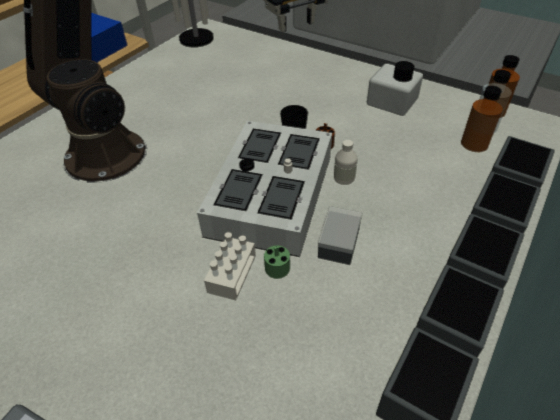

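The top view shows the station flaps: far left (206,231), far right (286,213), near left (215,281) and near right (298,262). The cap is at (259,273) and the vial at (244,225). Next I'll fit the station pose.

```bash
cat > h.py <<'E'
import numpy as np,cv2
from station import *
def ray(n,u,v,z):
    P=camera_params(n);K=P["camera_matrix"];E=P["extrinsics"];R=E[:3,:3];t=E[:3,3]
    c=-R.T@t; d=R.T@np.array([(u-K[0,2])/K[0,0],-(v-K[1,2])/K[1,1],-1.])
    return c+d*(z-c[2])/d[2]
def proj(n,p):
    P=camera_params(n);K=P["camera_matrix"];E=P["extrinsics"];q=E[:3,:3]@np.asarray(p)+E[:3,3]
    return K[0,0]*q[0]/-q[2]+K[0,2], -K[1,1]*q[1]/-q[2]+K[1,2]
def cloud(n,d):
    P=camera_params(n);K=P["camera_matrix"];E=P["extrinsics"]
    v,u=np.mgrid[:d.shape[0],:d.shape[1]]
    c=np.stack([(u-K[0,2])/K[0,0]*d,-(v-K[1,2])/K[1,1]*d,-d],-1)
    return (c-E[:3,3])@E[:3,:3]
E
python3 - <<'E'
from h import *
p=cv2.imread("pics/top0.png");g=cv2.cvtColor(p,cv2.COLOR_BGR2GRAY)
d=np.load("top0.npy");C=cloud("top",d)
c=[]
for (u,v) in [(215,281),(298,262),(206,231),(286,213)]:
    m=(g<105).astype(np.uint8)
    m=cv2.morphologyEx(m,cv2.MORPH_OPEN,np.ones((3,3)))
    n,l,s,_=cv2.connectedComponentsWithStats(m)
    k=l[v,u]
    pts=np.argwhere(l==k)[:,::-1].astype(float)
    w=np.array([ray("top",a,b,.09)[:2] for a,b in pts],np.float32)
    r=cv2.minAreaRect(w); print(len(pts),np.round(w.mean(0),4),r, C[v-4:v+5,u-4:u+5,2].mean())
    c.append(r[0])
c=np.array(c)
L=np.array([[-.055,.09],[-.055,-.09],[.055,.09],[.055,-.09]])
ctr=c.mean(0);H=L.T@(c-ctr);a=np.arctan2(H[0,1]-H[1,0],H[0,0]+H[1,1])
R=np.array([[np.cos(a),-np.sin(a)],[np.sin(a),np.cos(a)]])
print(ctr,a,(c-ctr)-L@R.T)
for n in("top","scene"):
    im=cv2.imread(f"pics/{n}0.png")
    for q in L.tolist()+[[.125,.19],[.125,-.19],[-.125,.19],[-.125,-.19]]+[[x+0,y+s*.04] for x,y in L for s in(1,-1)]:
        w=R@q+ctr; print(n,np.round(q,3),np.round(w,4)) if n=="top" else 0
        u,v=proj(n,[*w,.09]);cv2.circle(im,(int(round(u)),int(round(v))),2,(0,0,255),-1)
    x0,y0=(120,160) if n=="top" else (190,100)
    cv2.imwrite(f"pics/{n}1.png",cv2.resize(im[y0:y0+180,x0:x0+240],None,fx=3.3,fy=3.3))
for nm,(u,v),z in [("cap",(259,273),.11),("vial",(243,224),.126),("green",(344,192),.08)]:
    w=ray("top",u,v,z);print(nm,w,R.T@(w[:2]-ctr),C[v,u])
E
```

```text
2600 [0.4387 0.1896] ((0.43892085552215576, 0.1895066201686859), (0.0950852781534195, 0.13521087169647217), 17.511672973632812) 0.09048392079024299Traceback (most recent call last):
  File "<stdin>", line 11, in <module>
  File "h.py", line 4, in ray
    P=camera_params(n);K=P["camera_matrix"];E=P["extrinsics"];R=E[:3,:3];t=E[:3,3]
ValueError: time passes only in moves, steps and waits
```

```bash
python3 - <<'E'
from station import *
import pickle
pickle.dump({n:camera_params(n) for n in("top","scene")},open("cam.pkl","wb"))
E
sed -i 's/^from station import \*/from station import *\nimport pickle\nCP=pickle.load(open("\.\/cam.pkl","rb"))/; s/camera_params(n)/CP[n]/' h.py
cat > fit.py <<'E'
from h import *
p=cv2.imread("pics/top0.png");g=cv2.cvtColor(p,cv2.COLOR_BGR2GRAY)
d=np.load("top0.npy");C=cloud("top",d)
c=[]
for (u,v) in [(215,281),(298,262),(206,231),(286,213)]:
    m=(g<95).astype(np.uint8)
    m=cv2.morphologyEx(m,cv2.MORPH_OPEN,np.ones((7,7)))
    n,l,s,_=cv2.connectedComponentsWithStats(m)
    k=l[v,u]
    pts=np.argwhere(l==k)[:,::-1].astype(float)
    w=np.array([ray("top",a,b,.09)[:2] for a,b in pts],np.float32)
    r=cv2.minAreaRect(w); print(len(pts),np.round(w.mean(0),4),r, C[v-4:v+5,u-4:u+5,2].mean())
    c.append(r[0])
c=np.array(c)
L=np.array([[-.055,.09],[-.055,-.09],[.055,.09],[.055,-.09]])
ctr=c.mean(0);H=L.T@(c-ctr);a=np.arctan2(H[0,1]-H[1,0],H[0,0]+H[1,1])
R=np.array([[np.cos(a),-np.sin(a)],[np.sin(a),np.cos(a)]])
print(ctr,a,(c-ctr)-L@R.T)
for n in("top","scene"):
    im=cv2.imread(f"pics/{n}0.png")
    for q in L.tolist()+[[.125,.19],[.125,-.19],[-.125,.19],[-.125,-.19]]+[[x+0,y+s*.04] for x,y in L for s in(1,-1)]:
        w=R@q+ctr; print(n,np.round(q,3),np.round(w,4)) if n=="top" else 0
        u,v=proj(n,[*w,.09]);cv2.circle(im,(int(round(u)),int(round(v))),1,(0,0,255),-1)
    x0,y0=(120,160) if n=="top" else (190,100)
    cv2.imwrite(f"pics/{n}1.png",cv2.resize(im[y0:y0+180,x0:x0+240],None,fx=3.3,fy=3.3))
for nm,(u,v),z in [("cap",(259,273),.11),("vial",(243,224),.126),("green",(344,192),.08)]:
    w=ray("top",u,v,z);print(nm,w,R.T@(w[:2]-ctr),C[v,u])
E
python3 fit.py
```

```text
2529 [0.4386 0.1894] ((0.4389989972114563, 0.18929541110992432), (0.08987230807542801, 0.13421811163425446), 17.50164031982422) 0.09048392079024299
2729 [0.4894 0.0258] ((0.4881637692451477, 0.03538951277732849), (0.0871724933385849, 0.17253658175468445), 15.678086280822754) 0.09023104142558588
2340 [0.544  0.2224] ((0.54473477602005, 0.22257941961288452), (0.09020203351974487, 0.1344156116247177), 16.41817855834961) 0.10100352154739868
2276 [0.5976 0.0503] ((0.5977094173431396, 0.050231628119945526), (0.08986005932092667, 0.134108304977417), 17.348562240600586) 0.10124641435235388
[0.51740174 0.12437399] 0.2798048284642696 [[-0.0006866  -0.00638918]
 [-0.00123208  0.01270461]
 [-0.00067285 -0.00348366]
 [ 0.00259154 -0.00283177]]
top [-0.055  0.09 ] [0.4397 0.1957]
top [-0.055 -0.09 ] [0.4894 0.0227]
top [0.055 0.09 ] [0.5454 0.2261]
top [ 0.055 -0.09 ] [0.5951 0.0531]
top [0.125 0.19 ] [0.5851 0.3415]
top [ 0.125 -0.19 ] [ 0.69   -0.0237]
top [-0.125  0.19 ] [0.3448 0.2725]
top [-0.125 -0.19 ] [ 0.4497 -0.0928]
top [-0.055  0.13 ] [0.4286 0.2341]
top [-0.055  0.05 ] [0.4507 0.1572]
top [-0.055 -0.05 ] [0.4783 0.0611]
top [-0.055 -0.13 ] [ 0.5004 -0.0158]
top [0.055 0.13 ] [0.5344 0.2645]
top [0.055 0.05 ] [0.5565 0.1876]
top [ 0.055 -0.05 ] [0.5841 0.0915]
top [ 0.055 -0.13 ] [0.6062 0.0146]
cap [0.46116518 0.09516236 0.11      ] [-0.0621168  -0.01254484] [0.4611882  0.09519399 0.10953414]
vial [0.55926223 0.13704844 0.126     ] [0.04373278 0.000621  ] [0.55924139 0.13703363 0.126124  ]
green [ 0.65785126 -0.07740347  0.08      ] [ 0.07926286 -0.23271788] [ 0.66471042 -0.0807046   0.0547192 ]
```

```bash
sed -i 's/    n,l,s,_=cv2/    cv2.circle(m,(259,273),13,0,-1)\n    n,l,s,_=cv2/' fit.py; cat >> fit.py <<'E'
for x in(-.115,-.055,-.03,0,.03,.055,.115):
    o=[]
    for y in np.arange(-.175,.18,.025):
        u,v=proj("top",[*(R@[x,y]+ctr),.09]);u,v=int(round(u)),int(round(v));o.append(C[v-1:v+2,u-1:u+2,2].mean()*1000)
    print(x,np.round(o))
E
python3 fit.py
```

```text
2529 [0.4386 0.1894] ((0.4389989972114563, 0.18929541110992432), (0.08987230807542801, 0.13421811163425446), 17.50164031982422) 0.09048392079024299
2385 [0.4933 0.016 ] ((0.4931454360485077, 0.017511747777462006), (0.08744774758815765, 0.1340039223432541), 17.348526000976562) 0.09023104142558588
2340 [0.544  0.2224] ((0.54473477602005, 0.22257941961288452), (0.09020203351974487, 0.1344156116247177), 16.41817855834961) 0.10100352154739868
2276 [0.5976 0.0503] ((0.5977094173431396, 0.050231628119945526), (0.08986005932092667, 0.134108304977417), 17.348562240600586) 0.10124641435235388
[0.51864716 0.11990455] 0.30241120584065806 [[-3.39938803e-04 -1.44787078e-04]
 [ 1.98385542e-04 -9.66429335e-05]
 [ 3.87513215e-04  3.78707014e-04]
 [-2.45959954e-04 -1.37277003e-04]]
top [-0.055  0.09 ] [0.4393 0.1894]
top [-0.055 -0.09 ] [0.4929 0.0176]
top [0.055 0.09 ] [0.5443 0.2222]
top [ 0.055 -0.09 ] [0.598  0.0504]
top [0.125 0.19 ] [0.5814 0.3385]
top [ 0.125 -0.19 ] [ 0.6946 -0.0242]
top [-0.125  0.19 ] [0.3427 0.2641]
top [-0.125 -0.19 ] [ 0.4559 -0.0987]
top [-0.055  0.13 ] [0.4274 0.2276]
t
[... 408 characters left out ...]
982] [0.55924139 0.13703363 0.126124  ]
green [ 0.65785126 -0.07740347  0.08      ] [ 0.07412434 -0.22981258] [ 0.66471042 -0.0807046   0.0547192 ]
-0.115 [ 91.  91.  90. 187. 187.  91.  90.  91.  91.  90.  91.  90.  90.  90.
  91.]
-0.055 [ 90.  87.  90.  90. 187.  90.  92. 204.  91.  91.  90.  90.  91.  89.
  91.]
-0.03 [89. 89. 90. 90. 90. 91. 90. 90. 91. 90. 91. 91. 92. 89. 91.]
0 [ 90.  90.  91.  90.  91.  90.  90.  90.  91.  90.  91.  90.  91.  91.
 187.]
0.03 [ 90.  88. 187.  90.  91.  90.  90.  90.  92. 187.  90.  90.  90.  88.
  91.]
0.055 [ 90.  89.  91. 187.  90.  90.  85. 122.  91. 188.  90.  91.  92.  89.
  90.]
0.115 [91. 91. 90. 91. 90. 90. 90. 90. 90. 91. 91. 91. 90. 90. 90.]
```

View pics/top1.png

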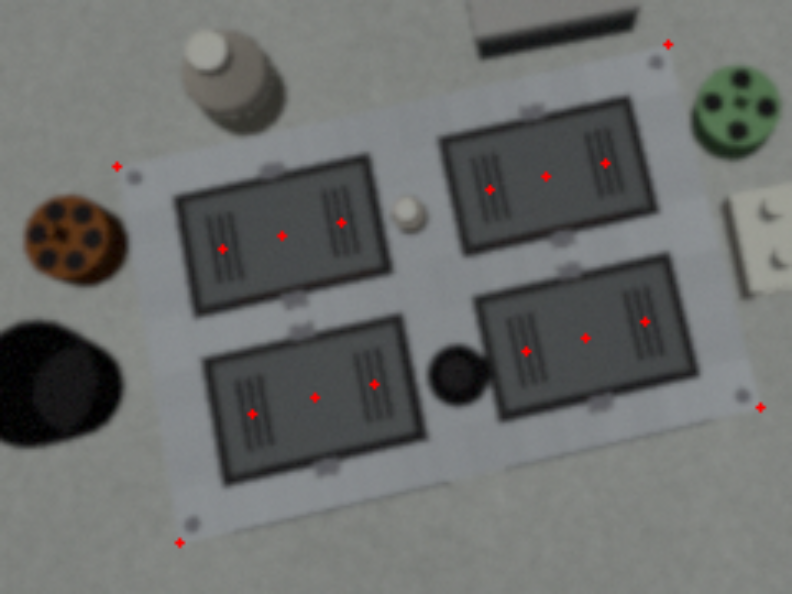

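View pics/scene1.png

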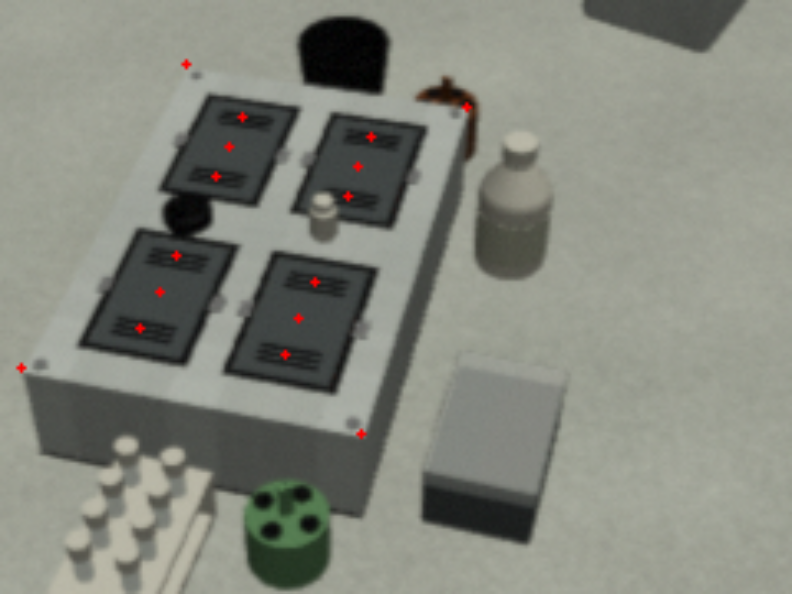

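Fit residuals are under 0.5 mm, with yaw at 0.302. All flaps look flush. I'll turn the jaws along the station's x, shut them, and go above the outer end of flap a.

Request:
{"fn": "play_rows", "kwargs": {"targets": [[0,0,-0.1,0.0156,-0.0471,0,0],[0,0,-0.1,0.0156,-0.0471,0,0],[0,0,-0.1,0.0156,-0.0471,0,0],[0,0,-0.1,0.0156,-0.0471,0,0],[0,0,-0.1,0.0156,-0.0471,0,0],[0,0,-0.1,0.0156,-0.0471,0,0],[0,0,-0.1,0.0156,-0.0471,0,0],[0,0,-0.1,0.0156,-0.0471,0,0],[0,0,0,0,0,0,0]], "grip_force": 20}}

```text
t: 1.23
eef_pos: [0.4278, 0.2127, 0.2323]
ee_rot: [3.134, -0.002, -1.291]
force: [0.1, -0.0, -0.3]
width: 0.0042
```

Request:
{"fn": "play_rows", "kwargs": {"targets": [[0,0,0.01,0,0.006,-0.04,0],[0,0,0.01,0,0.006,-0.04,0],[0,0,0,0,0,-0.025,0],[0,0,0,0,0,0,0],[0,0,0,0,0,0,0]]}}

```text
t: 1.85
eef_pos: [0.4281, 0.2268, 0.1259]
ee_rot: [3.136, -0.001, -1.268]
force: [-0.2, -0.1, 1.0]
width: 0.0001
```

```bash
python3 - <<'E'
from station import *
import cv2,numpy as np
s=get_state();print(s['t'],s['q'],s['eef_pos'],s['ee_rot'],s['force'],s['width'])
p,d=grab_frame("scene"); cv2.imwrite("pics/s2.png",cv2.resize(p[80:260,170:410],None,fx=3.3,fy=3.3))
E
```

```text
1.85 [ 0.89244007  0.15639399 -0.54667035 -0.00276589 -0.87251029 -0.5881035 ] [0.42814454 0.22682185 0.12587253] [ 3.13644496e+00 -8.96454987e-04 -1.26824073e+00] [-0.2140307  -0.07098783  1.01467473] 5.051949469206315e-05
```

View pics/s2.png

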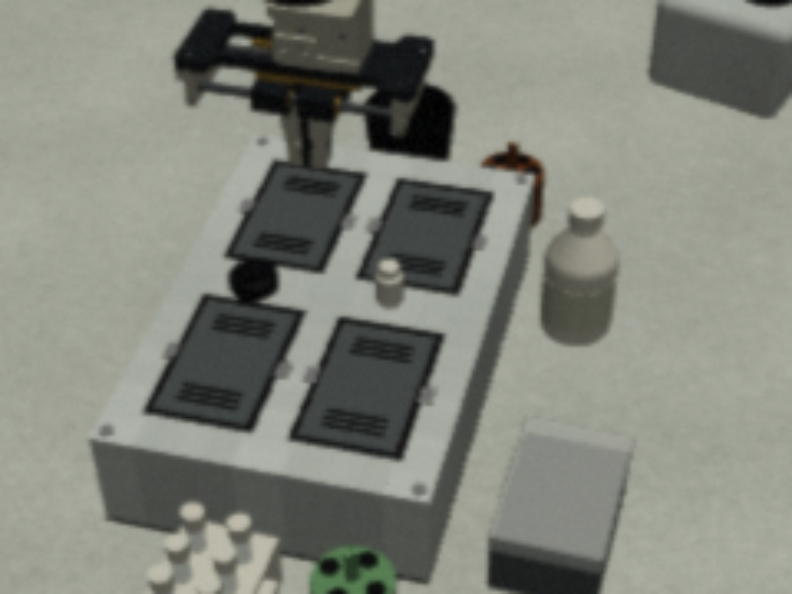

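The shut fingertips (crop 310,165) hang just above flap a's outer ribs. I'll descend slowly.

Request:
{"fn": "play_rows", "kwargs": {"targets": [[0,0,0,0,-0.001,-0.0035,0],[0,0,0,0,0,-0.0035,0],[0,0,0,0,0,-0.0035,0],[0,0,0,0,0,-0.0035,0],[0,0,0,0,0,-0.003,0],[0,0,0,0,0,-0.002,0]]}}

```text
t: 2.65
eef_pos: [0.429, 0.2267, 0.108]
ee_rot: [3.14, 0.002, -1.268]
force: [-0.1, -1.2, -0.3]
width: 0.0005
```

```bash
python3 - <<'E'
from h import *
print((np.array(proj("scene",[.4281,.2268,.115]))-[170,80])*3.3)
s=get_state();print(s['eef_pos'],s['force'])
E
```

```text
[306.82346308 158.80122377]
[0.42899775 0.2267347  0.10800405] [-0.14267352 -1.20947842 -0.30634296]
```

Request:
{"fn": "play_rows", "kwargs": {"targets": [[0,0,0,0,0,-0.003,0],[0,0,0,0,0,-0.002,0],[0,0,0,0,0,-0.002,0]]}}

```text
t: 3.02
eef_pos: [0.4291, 0.2268, 0.1006]
ee_rot: [3.14, 0.002, -1.268]
force: [-1.3, 0.8, 3.1]
width: 0.0003
```

Request:
{"fn": "play_rows", "kwargs": {"targets": [[0,0,0,0,0,-0.002,0]]}}

```text
t: 3.15
eef_pos: [0.4291, 0.2269, 0.0986]
ee_rot: [3.14, 0.002, -1.268]
force: [-1.5, 0.7, 2.7]
width: 0.0005
```

Request:
{"fn": "play_rows", "kwargs": {"targets": [[0,0,0,0,0,-0.002,0]]}}

```text
t: 3.28
eef_pos: [0.4291, 0.2269, 0.0966]
ee_rot: [3.141, 0.002, -1.268]
force: [-1.2, -0.5, 2.8]
width: 0.0008
```

Contact came at about 3 N and it keeps yielding, which suggests flap a is the free one. I'll carry on carefully.

Request:
{"fn": "play_rows", "kwargs": {"targets": [[0,0,0,0,0,-0.002,0],[0,0,0,0,0,-0.002,0]]}}

```text
t: 3.52
eef_pos: [0.4292, 0.2266, 0.0925]
ee_rot: [3.141, 0.001, -1.268]
force: [0.3, -2.0, 2.9]
width: 0.0005
```

Request:
{"fn": "play_rows", "kwargs": {"targets": [[0,0,0,0,0,-0.002,0],[0,0,0,0,0,-0.002,0]]}}

```text
t: 3.78
eef_pos: [0.4294, 0.2266, 0.0884]
ee_rot: [3.141, 0.001, -1.268]
force: [0.5, -1.0, 3.0]
width: 0.0003
```

Request:
{"fn": "play_rows", "kwargs": {"targets": [[0,0,0,0,0,-0.002,0],[0,0,0,0,0,-0.001,0]]}}

```text
t: 4.03
eef_pos: [0.4296, 0.2268, 0.0851]
ee_rot: [3.141, 0.001, -1.268]
force: [0.4, -0.4, 3.8]
width: 0.0005
```

Request:
{"fn": "play_rows", "kwargs": {"targets": [[0,0,0,0,0,-0.001,0]]}}

```text
t: 4.15
eef_pos: [0.4296, 0.2269, 0.0841]
ee_rot: [3.142, 0.002, -1.268]
force: [0.6, -0.6, 3.5]
width: 0.0005
```

Request:
{"fn": "play_rows", "kwargs": {"targets": [[0,0,0,0,0,-0.001,0]]}}

```text
t: 4.28
eef_pos: [0.4297, 0.227, 0.0831]
ee_rot: [-3.142, 0.002, -1.268]
force: [-0.4, -0.1, 3.1]
width: 0.0001
```

Request:
{"fn": "play_rows", "kwargs": {"targets": [[0,0,0,0,0,-0.001,0]]}}

```text
t: 4.4
eef_pos: [0.4298, 0.2271, 0.0823]
ee_rot: [-3.141, 0.002, -1.267]
force: [-2.2, -1.0, 9.5]
width: 0.0001
```

Request:
{"fn": "play_rows", "kwargs": {"targets": [[0,0,0,0,0,-0.001,0]]}}

```text
t: 4.53
eef_pos: [0.43, 0.227, 0.082]
ee_rot: [-3.141, 0.001, -1.267]
force: [-4.4, -3.3, 16.9]
width: 0.0006
```

Request:
{"fn": "play_rows", "kwargs": {"targets": [[0,0,0,0,0,-0.001,0]]}}

```text
t: 4.65
eef_pos: [0.43, 0.227, 0.082]
ee_rot: [-3.141, 0.001, -1.267]
force: [-6.5, -1.8, 16.9]
width: 0.0005
```

The stop was reached: the force rose from 3 to 17 N with no further travel. Next I'll lift straight up and back off to the side so the cameras can see.

Request:
{"fn": "play_rows", "kwargs": {"targets": [[0,0,0,0,0,0.003,0],[0,0,0,0,0,0.005,0],[0,0,0,0,0,0.01,0],[0,0,0,0,0,0.03,0],[0,0,0,0,0,0.05,0],[0,0,0,0,0,0.05,0],[0,0,0,-0.005,0.05,0,0],[0,0,0,-0.01,0.055,0,0],[0,0,0,-0.01,0.055,0,0],[0,0,0,-0.01,0.05,0,0],[0,0,0,0,0,0,0],[0,0,0,0,0,0,0]]}}

```text
t: 6.15
eef_pos: [0.392, 0.4418, 0.2399]
ee_rot: [-3.139, 0.004, -1.269]
force: [0.6, 0.2, 0.0]
width: 0.0005
```

```bash
cat > chk.py <<'E'
from h import *
s=get_state();print(s['t'],s['eef_pos'],s['force'])
ctr=np.array([.51865,.1199]);a=.3024
R=np.array([[np.cos(a),-np.sin(a)],[np.sin(a),np.cos(a)]])
for n,x0,y0 in(("top",120,160),("scene",190,100)):
    p,d=grab_frame(n); cv2.imwrite(f"pics/{n}3.png",cv2.resize(p[y0:y0+180,x0:x0+240],None,fx=3.3,fy=3.3))
    C=cloud(n,d)
    q=(C[...,:2]-ctr)@R
    for nm,x,y in(("a",-.055,.09),("b",-.055,-.09),("c",.055,.09),("d",.055,-.09)):
        o=[]
        for e in np.arange(-.05,.051,.01):
            m=(abs(q[...,0]-x)<.025)&(abs(q[...,1]-y-e)<.005)&(d>0)&(C[...,2]<.15)
            o.append(np.median(C[...,2][m])*1000 if m.any() else np.nan)
        print(n,nm,np.round(o,1))
    d0=np.load(f"{n}0.npy"); g0=cv2.cvtColor(cv2.imread(f"pics/{n}0.png"),cv2.COLOR_BGR2GRAY)
    g=cv2.cvtColor(p,cv2.COLOR_BGR2GRAY); df=cv2.medianBlur(cv2.absdiff(g,g0),5)
    cv2.imwrite(f"pics/{n}diff.png",df*3)
E
python3 chk.py
```

```text
6.15 [0.39199846 0.44183659 0.23990955] [0.57835808 0.19485251 0.03789621]
top a [ 17.5 115.1 109.8 103.1  96.9  91.   85.   79.1  73.   67.2  61.5]
top b [90.5 90.3 90.6 90.6 90.1 90.3 90.4 90.3 90.6 90.8 90.5]
top c [90.3 90.7 90.6 90.5 90.5 90.7 90.1 90.7 90.5 90.6 90.6]
top d [90.5 91.2 90.5 90.3 90.6 90.4 90.4 90.  90.5 90.2 90.5]
scene a [118.2 114.7 107.5  99.8  93.8  87.8  81.7  74.9  13.4  11.5  11.7]
scene b [89.6 89.7 90.2 90.1 89.6 89.4 89.7 89.6 89.7 90.  89.5]
scene c [89.9 90.1 89.5 89.6 89.8 90.  89.3 89.6 90.2 89.7 89.9]
scene d [90.  90.2 90.1 89.8 90.1 89.9 89.5 89.7 89.9 90.  90. ]
```

View pics/top3.png

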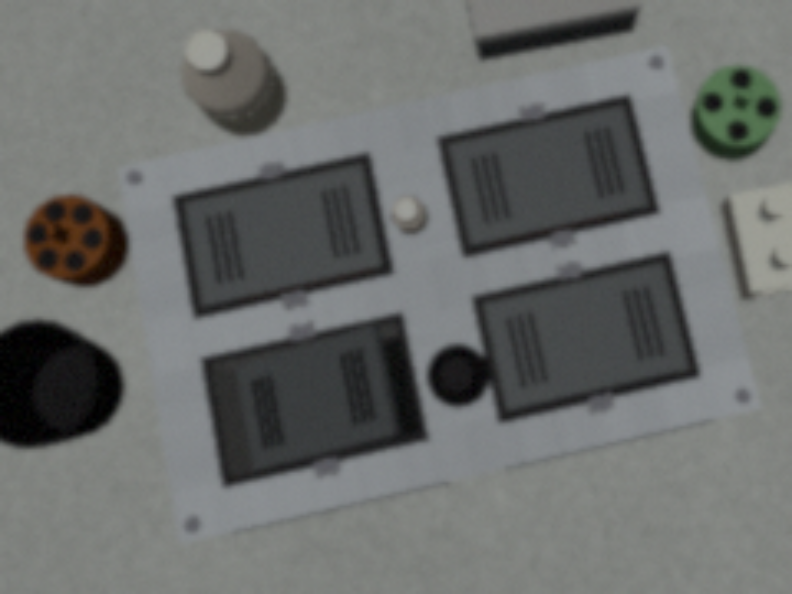

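View pics/scene3.png

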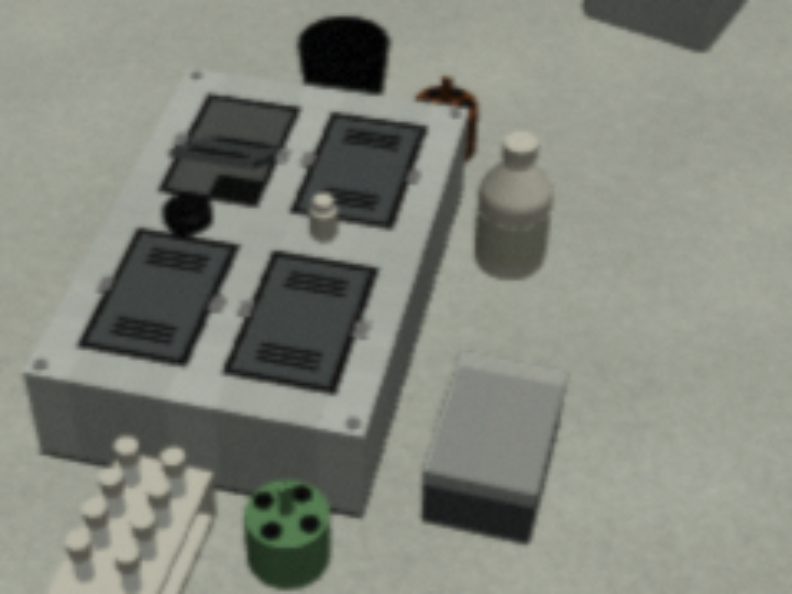

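View pics/topdiff.png

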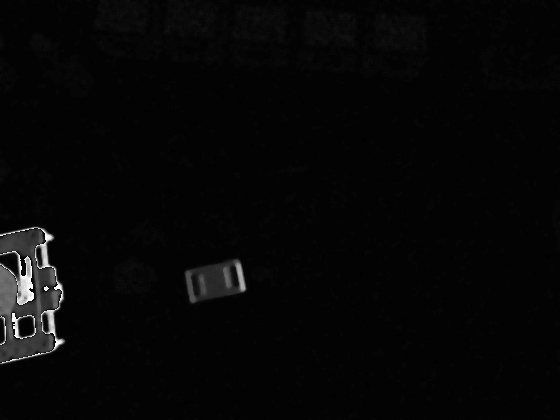

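The pictures show flap a (top crop 315,400) open, with its depth slope at about 0.6, or 0.54 rad. The other three are flat at 90 mm. The difference image shows only flap a (215,281) and the arm at the left edge, so nothing else moved. The arm is clear, so I'm handing in.

```bash
python3 -c "
from station import *
print(job_done())"
```

```text
the job is handed in; nothing more can be done
None
```

The near left flap (flap_a) turned out to be the free one, and I left it standing open at its stop. I pressed its left end with the closed fingertips. It tipped at about 3 N and moved about 18 mm, and the force then rose to 17 N at the stop. I lifted straight off and moved the arm clear. Because the first flap I tried rocked, I never touched the other three.

**Last checks:**
- **Flap a:** the top camera's depth shows it tilted by about 0.54 rad, left end down, which makes flap_a negative.
- **Other flaps:** b, c and d read level at 90 mm, within about 1 mm.
- **Bystanders:** before and after, the top camera's pictures differ only at flap a and where the arm now stands, so nothing in that view moved.
- **Force and time:** the highest force reading was about 18 N, and the job took a little over 6 s.

No check failed or disagreed. The only gap is that the scene camera couldn't see the sunken end of flap a, so the angle comes from the top camera. The part of the flap the scene camera could see shows the same slope.

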